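# Dock a disk and hold the wipe-enable lever half-way

## Robot

A 6-joint arm with a two-finger parallel gripper is mounted at the origin on a cart in front of the work surface, level with it; the furniture and walls round the work are solid. World frame = base frame: x ahead of the robot, y to its left, z up, the work surface at z = 0. Lengths are in m, angles in rad, forces in N, time in s.
With the tool pointing down it reaches from about 0.325 to 0.775 m from the base axis. Payload 5.5 kg.
Tool frame: the origin (TCP) lies between the finger pads; the fingertips stand 8 mm ahead of it and the grasp point (between the pads) lies 11 mm behind it (tcp_to_tips is the distance from the TCP to the fingertips, in m); z points along the fingers, y is the line along which they close (so a half turn about z gives the same grasp; the last joint's range is limited). The gripper opens to 88 mm and grips with 3 to 60 N. Pads are 20 mm wide; open, the fingers measure 115 mm over their backs; the gripper's body (75 mm by 178 mm) begins 61 mm behind the grasp point.
Start: joints at [-0.057, 0.091, 1.231, -0, 1.82, -0.057], TCP at [0.6, -0, 0.231] pointing down, gripper open.
Joint ranges: [-2.87, 2.87], [-0.86, 2.18], [0.17, 2.46], [-1.51, 4.65], [0.06, 2.69], [-2.65, 2.65]. Speed limits (rad/s): [2.57, 2.57, 3.01, 3.14, 3.14, 3.14].

## Interface

Orientations are given as a unit quaternion [w, x, y, z].
In Python, from bench import * gives the robot as it stands. Calls block until the motion is done:
- move_to(position, orientation): joint-space move of the TCP to a pose.
- move_l(position, speed=0.15, orientation=None): straight line of the TCP; orientation=None keeps the orientation; speed is the mean speed in m/s.
- movej(angles): joint-space move.
- gripper_open() and close(): open the fingers fully, or close them until they stop; the grip force is fixed at half the most.
- hold(seconds).
- inverse_kinematics(position, orientation): joint angles nearest the present ones, or None.
- state(): the state.
- get_image(name): name is "scene" or "side" or "wrist"; returns a dict with "frame" (400x640x3 uint8, blue, green, red), "depth" (400x640 float32, m along the optical axis (not along the pixel's ray), 0 where there is no reading), "camera_matrix" (3x3 intrinsics, pixels), "view" (4x4, takes a point from world to camera coordinates). Camera axes: x right, y up, looking along -z (the intrinsics and any distortion apply to the point x, -y, -z); pixel columns grow to the right and rows downward; lengths in m; the calibration is good to about 2 mm. A picture is of the moment at which its call begins.
A pose or a line that the arm cannot do raises IKError and nothing moves.
- job_done(): hands the job in; it is judged then, once.
The state is a dict: "time": time; "joint_pos": joint angles; "dq": joint speeds; "joint_torque": joint torques, N m; "ee_pos": TCP position; "ee_rot": TCP orientation; "ft_force": force on the tool from outside, world axes, zero at the start; "moment": the same for the moment, N m; "finger_gap": finger opening in m; "finger_force": force on a finger pad.
Only numpy, scipy, OpenCV 4.12 (cv2) and the standard library are available. Lean on these libraries where they do the work, as an engineer would, in place of code of your own. Each camera call takes 0.05 s, during which the arm holds its last target. There are 200 camera calls.

## Task

Take the black disk out of the wooden rack and lower it, gripped until it is nearly at the bottom and not dropped, into the slot of the wiping station; let go of it standing fully home. Only then press the station's spring-loaded lever down at its orange bar with the gripper until its pointer stands in the green field, about half-way down and never as far as the red field, and keep it pressed there: the program finishes while still holding the lever down. Leave the silver disk, the pen cup and the stapler where they are.

Things in the scene. Friction and masses are not known exactly. Their poses are not given: they have to be found in the camera images.
- black_disk: black external disk, 76 x 115 x 14 mm, about 0.13 kg, standing on a short edge in one of the two pockets of the rack. Its own y axis points up while it stands, x runs along its 76 mm width, z through its 14 mm thickness. The origin lies on one wide face (z = 0; the other face is z = +14 mm), mid width and mid height. Either wide face may look to the front of the dock
- black_disk_foot (a point): centre of the short edge face the black disk stands on (axes as the disk's)
- black_disk_top (a point): centre of the upper short edge face of the black disk, 115 mm above its foot; about 93 mm of the disk stand free above the rack, pinch it there across its thickness from above
- silver_disk: silver disk with a blue stripe, same size and frame as the black one, 0.16 kg, in the other pocket; stays where it is
- rack: fixed wooden block 150 (x) x 110 (y) x 30 mm, origin under its centre, with two pockets 22 mm deep, 17 x 79 mm, at x = -37 and +37 mm; the disks stand in them, width along the rack's y, 60 mm apart; which is where varies. The monitor stands to its left, edge near world x = 0.5, y = 0.1 m: swing in close to the base or from the right
- station: disk wiping station, fixed to the desk: black base plate 170 (x) x 270 (y) x 22 mm, origin under its centre, its x axis points away from the robot. At y = +68 mm a grey tower 80 x 116 mm, 58 mm high, with the slot open at its top; at y = -80 mm the lever; at y = -30 mm, x = -52 mm an upright scale 26 mm wide, 90 mm high, painted from the top white, green, yellow, red
- slot_mouth (a point): centre of the slot's mouth on top of the tower (axes as the station's): 29 mm along x by 91 mm along y, tapering within the top 8 mm (black lead-in) to the slot proper, 17 by 79 mm. The disk goes in with its thickness along x and its width along y
- slot_floor (a point): centre of the slot's floor, 35 mm below the mouth; the disk is home when its foot stands on it (its top is then 138 mm above the desk)
- lever_bar (a point): centre of the orange bar at the free (front) end of the lever: round, 18 mm thick, 44 mm long along the station's y, so the surface to press is 9 mm above this point. The bar lies 110 mm in front of the lever's hinge, which is 55 mm above the desk. At rest the point is 72 mm above the desk; it is at 55 mm in the middle of the green field (49.5 to 60.5 mm), and red begins at 44 mm
- lever (a joint): angle of the lever, rad: 0 at rest (spring returns it there), grows as it is pressed, 0.32 at the stop. Green field 0.11 to 0.21, middle 0.16; yellow to 0.26; red above 0.26. Downward force needed at the bar: about 2.7 N to start, 7 N at 0.16, 10 N at 0.26
- pen_cup: black pen cup with pens, 162 mm high, 82 mm across, behind the work; stays where it is
- stapler: red and black stapler, 131 mm long, 46 mm high, in front of the station; stays where it is
Things that resemble listed ones, but are neither listed nor needed, are in the scene too. Leave any purple look-alike of the black_disk alone.

How it is judged:
By the outcome, as a careful person would: the job done as asked, in the order asked, and still so for the second after the job is handed in, while the arm keeps its last pose, push and grip.
It also fails if it takes over 58 s, if anything falls off the work surface, if the arm or the gripper's body presses on something with over 40 N, if the wrist force passes 120 N, or if a joint passes its speed limit or range.

## Working session

There is one attempt and no reset: what is moved stays moved. The work goes in short steps, each a Python script; the robot and the scene stay as the last script left them, time stands still between calls to the robot, and variables do not carry over. Pictures are saved under pics/ and viewed, at most 11 in all, crops included, and the job is handed in when it is done.

```bash
mkdir -p pics; cat > h.py <<'E'
from bench import *
import numpy as np, cv2
def cloud(im):
    K=im["camera_matrix"];d=im["depth"];v,u=np.mgrid[:400,:640]
    p=np.stack([(u-K[0,2])/K[0,0]*d,-(v-K[1,2])/K[1,1]*d,-d,np.ones_like(d)],-1)
    return (p@np.linalg.inv(im["view"]).T)[...,:3]
E
python3 - <<'E'
from h import *
for n in("scene","side"):
    im=get_image(n);cv2.imwrite(f"pics/{n}.png",im["frame"]);np.savez(f"{n}.npz",**im)
    print(n,np.linalg.inv(im["view"])[:3,3],im["camera_matrix"].tolist(), [k for k in im])
print(state())
E
```

```text
scene [0.04481878 0.4130892  0.46146303] [[363.14809413211066, 0.0, 320.5139765130724], [0.0, 363.14809413211066, 195.6268482089616], [0.0, 0.0, 1.0]] ['frame', 'depth', 'camera_matrix', 'view']
side [0.14094831 0.60330078 0.69067631] [[475.15037922456065, 0.0, 321.68571272054135], [0.0, 475.15037922456065, 197.75338702885205], [0.0, 0.0, 1.0]] ['frame', 'depth', 'camera_matrix', 'view']
{'time': 0.1, 'joint_pos': array([-5.66989567e-02,  9.17853596e-02,  1.23177145e+00, -2.66046269e-05,
        1.81980492e+00, -5.66975684e-02]), 'dq': array([ 0.0004974 , -0.00253157, -0.00285222, -0.00028848,  0.00119506,
       -0.00101737]), 'joint_torque': array([ 2.46603209e-03, -4.47854412e+01, -4.07573140e+01,  6.99365954e-02,
        2.83264846e-02, -6.35370566e-05]), 'ee_pos': array([5.99742520e-01, 4.64773809e-06, 2.29615494e-01]), 'ee_rot': array([-6.51313036e-04,  7.07109305e-01,  7.07103704e-01, -5.98632774e-04]), 'ft_force': array([-0.56774227, -0.53520664,  0.55822351]), 'moment': array([-0.03864244,  0.03747595,  0.02198809]), 'finger_force': 0.0, 'finger_gap': 0.08778263479169825}
```

View pics/scene.png

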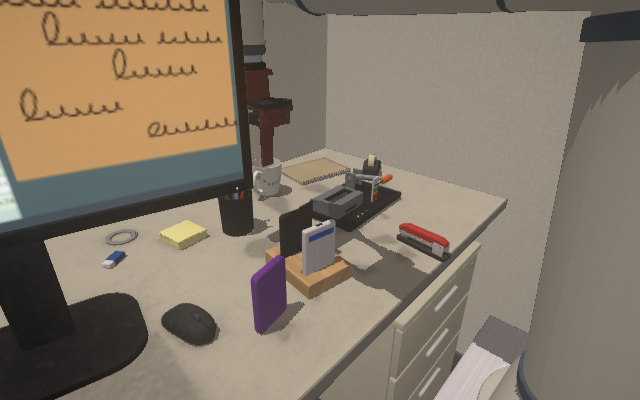

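View pics/side.png

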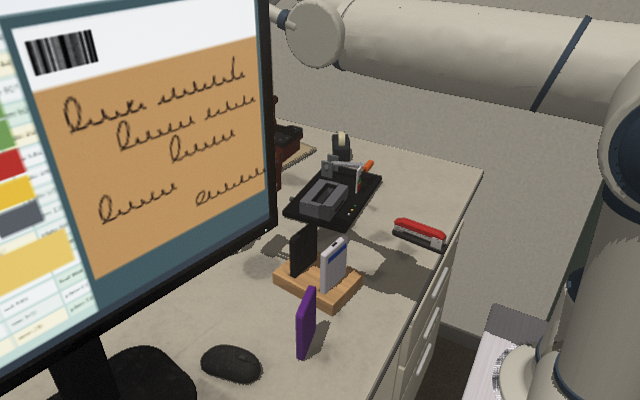

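Black-disk candidates in the scene view:
- Black slab in the rack's far pocket, (296,230).
- Silver disk with blue stripe, (320,247).
- Purple look-alike standing on the desk, (270,295).
- Pen cup, (236,213).

By the description I choose the slab at (296,230). Next is a close crop, plus point-cloud numbers.

```bash
python3 - <<'E'
from h import *
a=cv2.imread("pics/side.png")[120:320,260:460]
b=cv2.imread("pics/scene.png")[145:305,225:425]
A=cv2.resize(a,None,fx=3,fy=3,interpolation=cv2.INTER_CUBIC)
cv2.imwrite("pics/crop1.png",A)
cv2.imwrite("pics/crop2.png",cv2.resize(b,None,fx=3.7,fy=3.7,interpolation=cv2.INTER_CUBIC))
E
```

```text
(no output)
```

View pics/crop1.png

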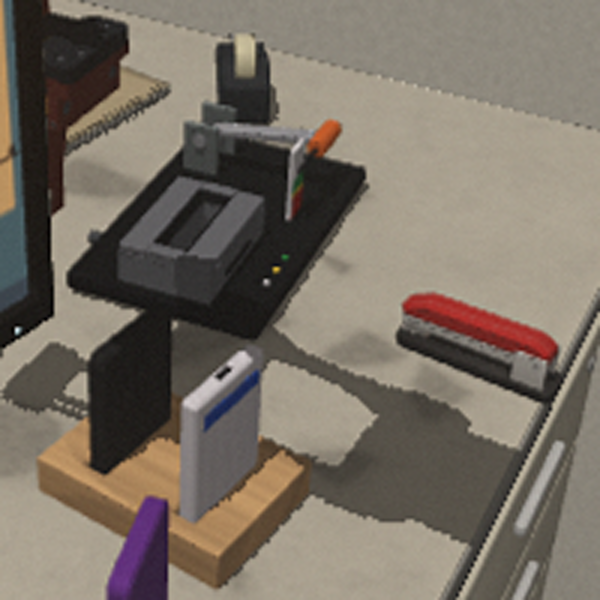

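View pics/crop2.png

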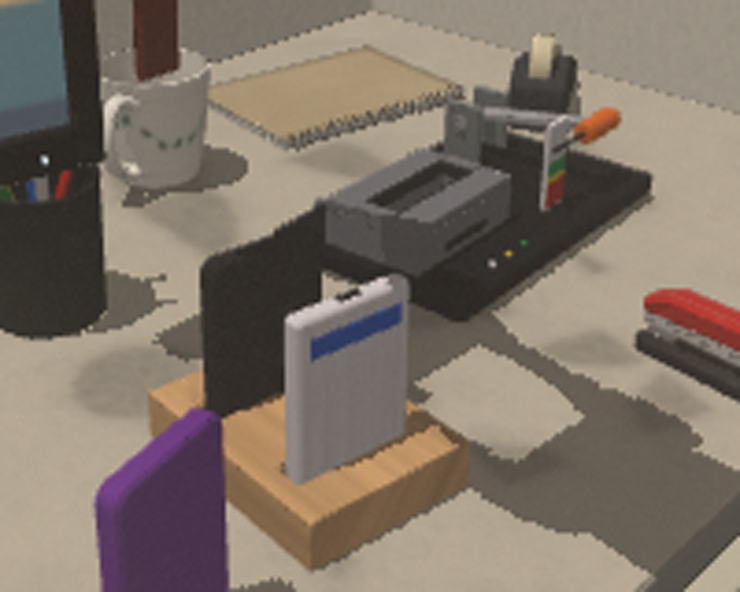

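```bash
cat >> h.py <<'E'
def rect(P,lo,hi,box,tag=""):
    m=(P[...,2]>lo)&(P[...,2]<hi)&(P[...,0]>box[0])&(P[...,0]<box[1])&(P[...,1]>box[2])&(P[...,1]<box[3])
    q=P[m]
    if len(q)<5: print(tag,"few",len(q));return q
    r=cv2.minAreaRect((q[:,:2]*1000).astype(np.float32))
    print(tag,len(q),"c",np.round(r[0],1),"size",np.round(r[1],1),"ang",round(r[2],1),"z",np.round(np.median(q[:,2])*1000,1))
    return q
E
python3 - <<'E'
from h import *
for n,px in(("scene",dict(blackface=(290,230),silver=(320,240),racktop=(330,275),tower=(330,198),plate=(360,217),bar=(386,178),stap=(425,235),cup=(238,215),purp=(270,295))),("side",dict(blackface=(303,250),silver=(330,270),racktop=(345,282),tower=(310,205),plate=(335,220),bar=(368,167),stap=(420,228),purp=(305,325)))):
    z=np.load(n+".npz");P=cloud(z)
    for k,(u,v) in px.items(): print(n,k,np.round(P[v,u],3))
    np.save(n+"_P.npy",P)
    b=(0.2,0.9,-0.5,0.12)
    rect(P,.026,.034,(.25,.56,-.2,.2),"rack")
    rect(P,.053,.063,(.45,.9,-.5,.05),"tower?")
E
```

```text
scene blackface [ 0.513 -0.018  0.087]
scene silver [ 0.437 -0.024  0.093]
scene racktop [ 0.405 -0.019  0.031]
scene tower [ 0.601 -0.245  0.051]
scene plate [ 0.513 -0.26   0.021]
scene bar [ 0.535 -0.405  0.079]
scene stap [ 0.335 -0.259  0.042]
scene cup [ 0.687 -0.015  0.058]
scene purp [0.416 0.12  0.063]
rack 1424 c [483.4  57.9] size [286.3 158. ] ang 87.4 z 29.7
tower? 947 c [ 672.1 -181.3] size [342.6 474.3] ang 13.2 z 57.5
side blackface [ 0.511 -0.026  0.081]
side silver [ 0.44  -0.007  0.074]
side racktop [ 0.419 -0.033  0.031]
side tower [ 0.596 -0.205  0.054]
side plate [ 0.536 -0.22   0.022]
side bar [ 0.534 -0.402  0.076]
side stap [ 0.343 -0.264  0.041]
side purp [0.412 0.138 0.08 ]
rack 1753 c [483.6  56.7] size [291.  157.3] ang 87.0 z 29.9
tower? 983 c [ 563.9 -205.5] size [120.7 475. ] ang 13.5 z 57.9
```

Black slab confirmed in the far pocket: crop1 (130,390), all black, no stripe, and standing in the wood. Next, a look from above with the wrist camera.

```bash
python3 - <<'E'
from h import *
Q=[0,.70710678,.70710678,0]
for p in([.5,-.12,.40],[.5,-.12,.36],[.5,-.12,.33]):
    try: move_to(p,Q);break
    except IKError as e: print(p,e)
im=get_image("wrist");np.savez("w1.npz",**im);cv2.imwrite("pics/w1.png",im["frame"])
s=state();print(s["time"],s["ee_pos"],s["joint_pos"],np.linalg.inv(im["view"])[:3,3])
E
```

```text
1.0667 [ 0.50057378 -0.11944138  0.39758032] [-3.00534365e-01 -3.22888905e-02  1.05307571e+00  3.35308376e-04
  2.12448833e+00 -3.01275364e-01] [ 0.49987592 -0.03844033  0.55149295]
```

View pics/w1.png

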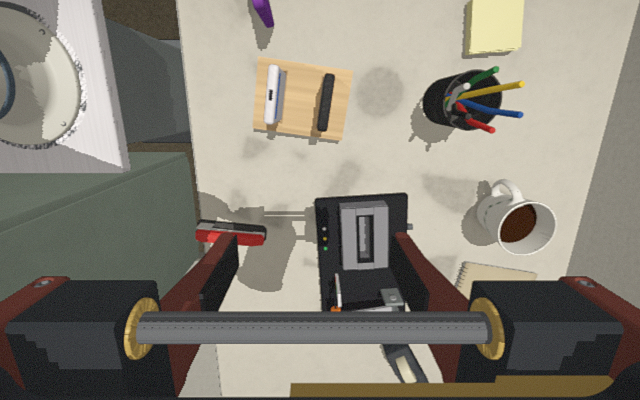

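Wrist view: rack at (302,98), black disk top edge at (327,101), silver at (273,94), tower slot at (364,238), stapler at (232,233). The lever is half hidden at (345,300). Now the numbers from the cloud.

```bash
python3 - <<'E'
from h import *
z=np.load("w1.npz");P=cloud(z);np.save("w1_P.npy",P)
rect(P,.024,.036,(.36,.62,-.13,.09),"rack")
rect(P,.105,.14,(.48,.56,-.1,.08),"black")
rect(P,.125,.14,(.48,.56,-.1,.08),"black top")
rect(P,.105,.14,(.38,.47,-.1,.08),"silver")
q=rect(P,.053,.063,(.52,.68,-.35,-.13),"tower")
rect(P,.018,.026,(.48,.72,-.42,-.12),"plate")
S=np.load("scene_P.npy");D=np.load("side_P.npy")
for n,X in(("scene",S),("side",D)):
    rect(X,.045,.11,(.48,.535,-.1,.08),n+" black");rect(X,.053,.063,(.52,.68,-.35,-.13),n+" tower");rect(X,.018,.026,(.48,.72,-.5,-.1),n+" plate")
    fr=np.load(n.replace("w","w")+".npz")["frame"].astype(int)
    m=(fr[...,2]-fr[...,0]>100)&(X[...,0]>.48)&(X[...,0]<.6)&(X[...,1]<-.33)&(X[...,2]>.03)&(fr[...,1]>fr[...,2]*.35)
    if m.sum(): p=X[m];print(n,"bar",m.sum(),p.min(0),p.max(0),np.median(p,0))
c=z["frame"][50:150,240:380];d=z["frame"][185:290,300:430]
cv2.imwrite("pics/w1c.png",np.hstack([cv2.resize(c,(400,400),interpolation=2),cv2.resize(d,(400,400),interpolation=2)]))
E
```

```text
rack 4997 c [481.5  -2.7] size [167.8 150.2] ang 82.0 z 29.1
black 614 c [514.2 -36.4] size [75.4 14. ] ang 82.1 z 121.5
black top few 0
silver 731 c [439.2   8.8] size [ 26.5 143.5] ang 3.0 z 121.2
tower 2250 c [ 587.1 -263.2] size [ 80.2 117.1] ang 3.8 z 56.8
plate 5349 c [ 595.  -309.5] size [178.4 227.8] ang 3.8 z 21.0
scene black 763 c [510.8 -35. ] size [75.7 16.8] ang 72.2 z 82.9
scene tower 531 c [ 589.3 -263. ] size [ 81.3 118.4] ang 3.5 z 57.4
scene plate 1267 c [ 597.6 -331.4] size [178.8 269.6] ang 3.6 z 21.7
scene bar 42 [ 0.53168845 -0.43488317  0.07266107] [ 0.54426828 -0.39296491  0.08303161] [ 0.53731482 -0.40966567  0.07930723]
side black 685 c [510.8 -33.6] size [76.  15.2] ang 71.9 z 78.7
side tower 746 c [ 589.5 -263.4] size [ 81.4 121.4] ang 3.7 z 57.7
side plate 2123 c [ 598.1 -329.5] size [180.  274.6] ang 3.8 z 22.0
side bar 53 [ 0.53161893 -0.43387393  0.07501972] [ 0.54525385 -0.39261475  0.08318464] [ 0.53844061 -0.40836722  0.07955315]
```

View pics/w1c.png

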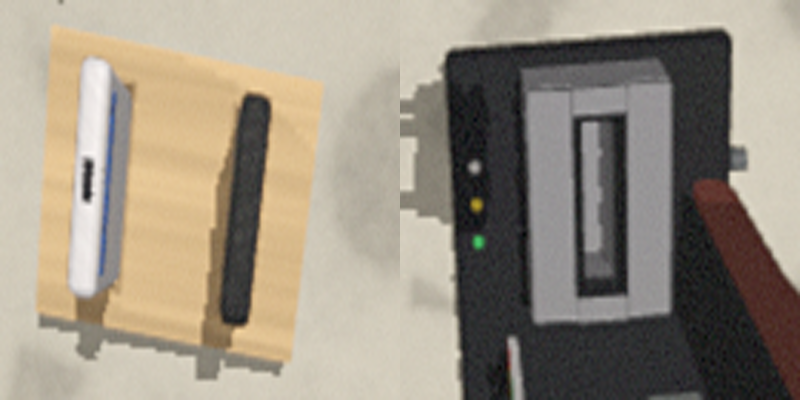

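Disk centre is about (.514, -.036) and its thickness axis lies at -8°. The tower is at (.588, -.263) with yaw 3.7°. One more wrist look from above the tower will refine this and show the lever.

```bash
cat >> h.py <<'E'
from scipy.spatial.transform import Rotation as R
def Q(deg):
    q=(R.from_euler("z",deg,degrees=True)*R.from_quat([.70710678,.70710678,0,0])).as_quat()
    return [q[3],q[0],q[1],q[2]]
def st(tag=""):
    s=state();print(tag,round(s["time"],2),np.round(s["ee_pos"],4),"F",np.round(s["ft_force"],1),"M",np.round(s["moment"],2),"gap",round(s["finger_gap"],4),"ff",round(s["finger_force"],1));return s
E
python3 - <<'E'
from h import *
move_to([.575,-.365,.30],Q(3.7))
s=st();im=get_image("wrist");np.savez("w2.npz",**im);P=cloud(im);fr=im["frame"].astype(int)
cv2.imwrite("pics/w2.png",im["frame"])
rect(P,.053,.063,(.52,.68,-.34,-.13),"tower")
rect(P,.018,.027,(.48,.72,-.5,-.13),"plate")
m=(fr[...,2]-fr[...,0]>100)&(P[...,0]>.5)&(P[...,0]<.57)&(P[...,1]<-.36)&(P[...,2]>.03)
p=P[m];print("bar",m.sum(),p.min(0),p.max(0),p.mean(0)) if m.sum() else 0
t=(P[...,2]<.045)&(abs(P[...,0]-.588)<.012)&(abs(P[...,1]+.263)<.045)
r=cv2.minAreaRect((P[t][:,:2]*1000).astype(np.float32));print("slot interior",r)
E
```

```text
2.13 [ 0.5754 -0.3638  0.3013] F [-0.1 -0.8  0.8] M [0.04 0.01 0.  ] gap 0.0882 ff 0.0
tower 5238 c [ 587.3 -263.2] size [ 80.  114.8] ang 3.7 z 56.9
plate 15406 c [ 596.7 -330.2] size [179.2 265.8] ang 3.8 z 21.0
bar 427 [ 0.52964327 -0.43564906  0.06766656] [ 0.54790519 -0.39223917  0.08178257] [ 0.53904099 -0.41212891  0.07838291]
slot interior ((587.99560546875, -263.16424560546875), (16.16077995300293, 79.38660430908203), 4.151485919952393)
```

View pics/w2.png

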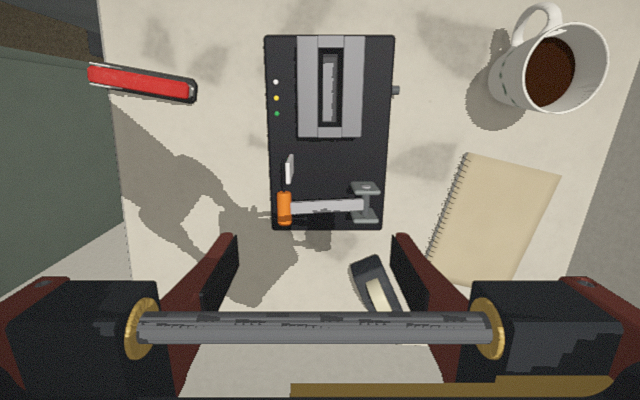

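The slot is at (330,88) in the picture and the orange bar at (285,207), resting above the plate. The estimates agree with the earlier ones, so I go for the grasp.

```bash
python3 - <<'E'
from h import *
q=Q(-7.9)
move_to([.514,-.036,.24],q)
move_l([.514,-.036,.082],.12); st("down")
close(); st("closed")
hold(.2); st()
move_l([.514,-.036,.122],.06); s=st("up")
move_l([.514,-.036,.24],.12); st("up2")
im=get_image("wrist");np.savez("w3.npz",**im);P=cloud(im);cv2.imwrite("pics/w3.png",im["frame"])
im=get_image("scene");cv2.imwrite("pics/s3.png",im["frame"])
P2=cloud(im);np.save("s3_P.npy",P2)
for X,n in((P,"w"),(P2,"s")): q=rect(X,.17,.20,(.47,.56,-.1,.05),n)
E
```

```text
down 4.93 [ 0.5146 -0.0361  0.083 ] F [0.2 0.6 0.4] M [0.02 0.03 0.02] gap 0.088 ff 0.0
closed 6.06 [ 0.5142 -0.036   0.082 ] F [ 2.4  0.3 -1.2] M [-0.06 -0.36 -0.04] gap 0.0134 ff 30.0
 6.26 [ 0.5143 -0.036   0.082 ] F [ 2.7 -0.6 -1.2] M [-0.08 -0.58 -0.1 ] gap 0.0138 ff 30.0
up 7.08 [ 0.5136 -0.0359  0.1216] F [ 0.3  0.  -2.1] M [-0.    0.05 -0.03] gap 0.0143 ff 30.0
up2 8.21 [ 0.5137 -0.036   0.2389] F [ 0.1  0.3 -1.5] M [0.06 0.05 0.01] gap 0.0139 ff 30.0
w 166 c [5.176e+02 3.000e-01] size [ 3. 14.] ang 78.0 z 188.3
s 499 c [508.7 -35.6] size [76.5 14.1] ang 74.3 z 185.2
```

View pics/s3.png

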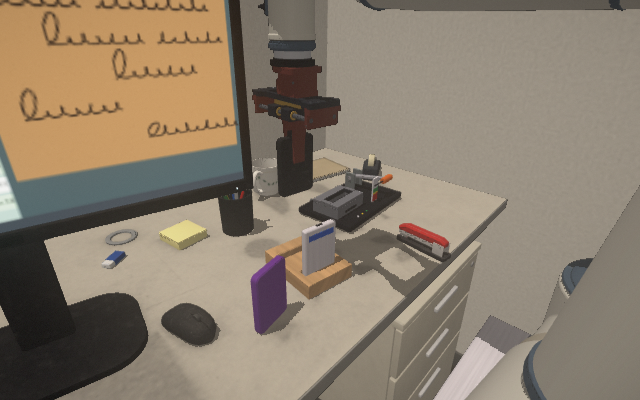

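The disk is held upright at (295,165) and the silver disk hasn't moved. I lower it into the slot under force watch.

```bash
python3 - <<'E'
from h import *
x,y=.5882,-.2632
move_to([x,y,.24],Q(3.8)); hold(.3); 
move_l([x,y,.14],.1); hold(.2); s0=st("above")
im=get_image("side");cv2.imwrite("pics/side4.png",im["frame"])
f0=s0["ft_force"];z=.14
while z>.0955:
    z-=.0025; move_l([x,y,z],.03)
    s=st(f"{z:.4f}"); d=s["ft_force"]-f0
    if np.abs(d[:2]).max()>12 or d[2]>6: print("stop");break
E
```

```text
above 10.91 [ 0.5885 -0.2634  0.1408] F [-0.2  0.2 -1.6] M [ 0.03 -0.01 -0.03] gap 0.0142 ff 30.0
0.1375 11.21 [ 0.5881 -0.2631  0.1371] F [ 1.   0.3 -1.2] M [-0.01 -0.   -0.01] gap 0.014 ff 30.0
0.1350 11.46 [ 0.5881 -0.2631  0.1346] F [-0.8  0.6 -0.6] M [ 0.02 -0.02 -0.03] gap 0.0141 ff 30.0
0.1325 11.71 [ 0.5881 -0.2631  0.1322] F [-0.2 -0.4 -1.3] M [ 0.01 -0.01 -0.01] gap 0.0133 ff 30.0
0.1300 11.96 [ 0.5881 -0.2632  0.1297] F [-0.1 -0.1 -1.3] M [-0.01 -0.01  0.  ] gap 0.0142 ff 30.0
0.1275 12.21 [ 0.5881 -0.2632  0.1272] F [-0.3 -0.2 -1. ] M [-0.03  0.02 -0.01] gap 0.0134 ff 30.0
0.1250 12.46 [ 0.5881 -0.2631  0.1247] F [ 0.5  0.3 -1. ] M [ 0.01 -0.01  0.  ] gap 0.014 ff 30.0
0.1225 12.71 [ 0.5881 -0.2631  0.1222] F [ 0.2  0.7 -1.9] M [ 0.04 -0.02 -0.04] gap 0.0138 ff 30.0
0.1200 12.96 [ 0.5881 -0.2632  0.1197] F [ 0.1  0.3 -0.5] M [ 0.    0.01 -0.  ] gap 0.0141 ff 30.0
0.1175 13.21 [ 0.5881 -0.2632  0.1172] F [ 0.5  0.4 -1.2] M [-0.03 -0.01 -0.06] gap 0.0138 ff 30.0
0.1150 13.46 [ 0.5881 -0.2631  0.1147] F [-0.8 -0.3 -1.3] M [ 0.01 -0.04  0.  ] gap 0.014 ff 30.0
0.1125 13.71 [ 0.5881 -0.2632  0.1122] F [-0.5 -0.7 -0.4] M [-0.04  0.01 -0.02] gap 0.0139 ff 30.0
0.1100 13.96 [ 0.5881 -0.2631  0.1097] F [-0.5 -0.2 -1.4] M [-0.05  0.01  0.05] gap 0.0137 ff 30.0
0.1075 14.21 [ 0.5881 -0.2632  0.1072] F [ 0.1  0.6 -0.4] M [ 0.01 -0.01  0.03] gap 0.0139 ff 30.0
0.1050 14.46 [ 0.5881 -0.2631  0.1047] F [ 0.3  0.6 -1.4] M [ 0.02 -0.06  0.02] gap 0.014 ff 30.0
0.1025 14.71 [ 0.5881 -0.2631  0.1022] F [ 0.1 -0.1 -0.7] M [-0.05  0.02 -0.  ] gap 0.0134 ff 30.0
0.1000 14.96 [ 0.5881 -0.2631  0.0997] F [-0.6  0.1 -1.7] M [0.05 0.01 0.01] gap 0.0138 ff 30.0
0.0975 15.21 [ 0.5881 -0.2632  0.0973] F [-0.2  0.5 -1.6] M [0.   0.06 0.  ] gap 0.0138 ff 30.0
0.0950 15.46 [ 0.5884 -0.2633  0.097 ] F [-2.4  0.7  5.5] M [0.36 0.62 0.02] gap 0.014 ff 30.0
stop
```

```bash
python3 - <<'E'
from h import *
x,y=.5882,-.2632
move_l([x,y,.0968],.03); st("pre")
gripper_open(); hold(.2); st("open")
move_l([x,y,.26],.12); close()
for n in("side","scene"):
    im=get_image(n);P=cloud(im)
    q=rect(P,.09,.16,(.55,.63,-.32,-.2),n); print("top",np.percentile(q[:,2],[95,99,100]))
    cv2.imwrite(f"pics/{n}5.png",im["frame"])
    if n=="side":
        c=im["frame"][110:310,260:460]
cv2.imwrite("pics/side5c.png",cv2.resize(c,(600,600),interpolation=2))
st()
E
```

```text
pre 15.71 [ 0.5883 -0.2633  0.097 ] F [ 0.1 -0.5  5.1] M [ 0.04 -0.03  0.  ] gap 0.0135 ff 30.0
open 17.11 [ 0.5882 -0.2632  0.0968] F [0.2 0.3 0.6] M [-0.02  0.03  0.04] gap 0.0874 ff 0.0
side 377 c [ 588.4 -261.3] size [16.1 78.6] ang 4.2 z 121.1
top [0.13883371 0.13962719 0.14065093]
scene 392 c [ 588.8 -264. ] size [16.4 79.2] ang 4.6 z 117.2
top [0.13765635 0.13847536 0.13896754]
 20.06 [ 0.5882 -0.2632  0.26  ] F [-0.4 -0.6  0.3] M [ 0.01  0.   -0.02] gap 0.0001 ff 0.0
```

View pics/side5c.png

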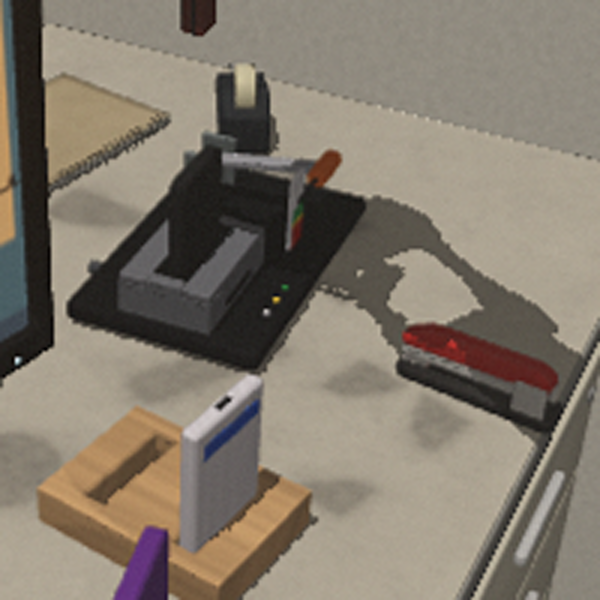

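The disk stands fully home, top at about 138.5 mm, at (195,210) in the crop. Now the lever.

```bash
python3 - <<'E'
from h import *
x,y=.538,-.4137
move_to([x,y,.16],Q(3.8)); hold(.2)
move_l([x,y,.093],.08); hold(.2); st("above")
for z in(.088,.084,.080,.076,.0735,.072):
    move_l([x,y,z],.03); s=st(f"{z}")
hold(.5); s=st("held"); print("bar z est mm",1000*(s["ee_pos"][2]-.017))
for n in("side","scene"):
    im=get_image(n);cv2.imwrite(f"pics/{n}6.png",im["frame"])
    c=im["frame"][110:230,300:420] if n=="side" else im["frame"][140:240,320:420]
    cv2.imwrite(f"pics/{n}6c.png",cv2.resize(c,(400,400),interpolation=2))
cv2.imwrite("pics/lev.png",np.hstack([cv2.imread("pics/side6c.png"),cv2.imread("pics/scene6c.png")]))
E
```

```text
above 22.22 [ 0.5383 -0.4139  0.0939] F [-0.   0.3  0.7] M [-0.04  0.02 -0.02] gap 0.0004 ff 0.0
0.088 22.53 [ 0.5381 -0.414   0.0883] F [ 0.2 -1.8  2.9] M [-0.25  0.01  0.02] gap 0.0004 ff 1.2
0.084 22.82 [ 0.5376 -0.4141  0.0841] F [-2.5 -1.4  4.1] M [-0.35  0.44 -0.  ] gap 0.0009 ff 2.0
0.08 23.1 [ 0.5377 -0.414   0.0802] F [-2.8 -1.9  4.5] M [-0.36  0.53 -0.01] gap 0.0006 ff 2.5
0.076 23.38 [ 0.5379 -0.4139  0.0764] F [-4.  -1.9  5.8] M [-0.28  0.63  0.01] gap 0.0005 ff 2.9
0.0735 23.63 [ 0.5379 -0.414   0.0742] F [-3.9 -1.5  6.5] M [-0.27  0.63 -0.  ] gap 0.0004 ff 3.2
0.072 23.88 [ 0.5378 -0.414   0.0728] F [-4.4 -1.2  6.2] M [-0.25  0.77 -0.04] gap 0.0001 ff 3.4
held 24.38 [ 0.5378 -0.414   0.0729] F [-4.9 -1.7  6.5] M [-0.24  0.78 -0.01] gap 0.0004 ff 3.4
bar z est mm 55.886795773802206
```

View pics/lev.png

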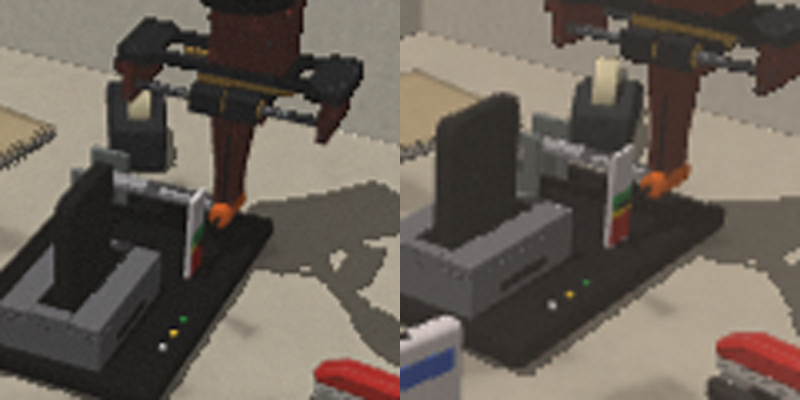

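```bash
python3 - <<'E'
from h import *
for n in("side","scene","wrist"):
    im=get_image(n);X=cloud(im);fr=im["frame"].astype(int)
    m=(fr[...,2]-fr[...,0]>100)&(X[...,0]>.5)&(X[...,0]<.58)&(X[...,1]<-.37)&(X[...,1]>-.45)&(X[...,2]>.03)&(X[...,2]<.1)&(fr[...,1]>fr[...,2]*.3)
    p=X[m]
    if len(p)>3: print(n,len(p),p.min(0),p.max(0),np.median(p,0))
im=get_image("scene")["frame"][170:210,360:400]
cv2.imwrite("pics/lev2.png",cv2.resize(im,(480,480),interpolation=cv2.INTER_NEAREST))
st()
E
```

```text
side 23 [ 0.53078424 -0.40285386  0.05516462] [ 0.54432452 -0.39109118  0.06625254] [ 0.53730462 -0.39668535  0.06164919]
scene 17 [ 0.53073043 -0.40361679  0.05437098] [ 0.54272442 -0.39292446  0.0654319 ] [ 0.53532742 -0.39524719  0.06124402]
wrist 653 [ 0.52755479 -0.40495229  0.04950583] [ 0.54531591 -0.39240561  0.06620286] [ 0.53619962 -0.39681668  0.06135905]
 24.68 [ 0.5378 -0.414   0.0729] F [-3.9 -1.5  6.8] M [-0.24  0.78  0.05] gap 0.0003 ff 3.4
```

View pics/lev2.png

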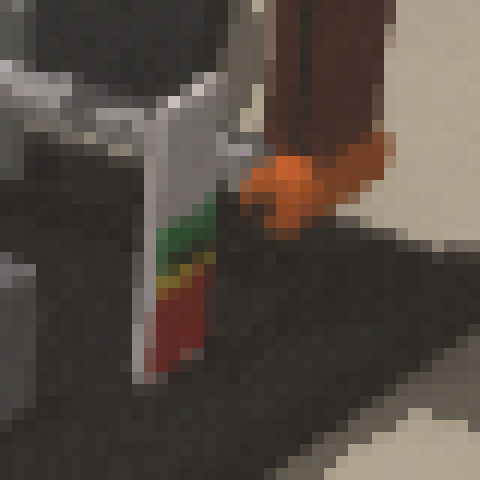

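The dark pointer at (190,240) lies across the green field. The bar's top measures 65–66 mm, so its centre is at about 56 mm, inside green. I hand in while pressing.

```bash
python3 -c "
from h import *
print(job_done()); st()"
```

```text
the job is handed in; nothing more can be done
None
the job is handed in; nothing more can be done
```

The black disk stands fully home in the station's slot, and I handed the job in at about 25 s with the gripper still holding the lever in the green field (bar centre about 56 mm); no verdict was returned.

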